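# Nest the ink pans with fanned handles

## Robot

A 6-joint arm with a two-finger parallel gripper is mounted at the origin on the work surface. World frame = base frame: x ahead of the robot, y to its left, z up, the work surface at z = 0. Lengths are in mm, angles in degrees, forces in N, time in s.
With the tool pointing down it reaches from about 350 to 725 mm from the base axis. Payload 6 kg.
Tool frame: the origin (TCP) lies at the very end of the fingers, on their centre line; the grasp point (between the pads) lies ctrl.grip_point_offset behind it (ctrl.grip_point_offset is the distance from the TCP to the grasp point, in mm); z points along the fingers, y is the line along which they close (so a half turn about z gives the same grasp; the last joint's range is limited). The gripper opens to 85 mm and grips with 20 to 120 N. Pads are 22 mm wide; open, the fingers measure 114 mm over their backs; the gripper's body (76 mm by 85 mm) begins 54 mm behind the grasp point. The pads swing forward as they close: fully open they stand 13 mm farther back than shut.
Start: joints at [93.375, 2.303, 4.859, 0, -92.561, -19.12], TCP at [162.787, 577.472, 231.261] pointing down, gripper open.
Joint ranges: [-146.85, 146.85], [-73.84, 115.35], [-62.03, 85.46], [-188.31, 113.3], [-161.28, -10.13], [-171.36, 171.36]. Speed limits (degrees/s): [147.25, 147.25, 172.46, 180, 180, 180].

## Interface

Orientations are given as [roll, pitch, yaw] about the fixed x, y, z axes, in that order (R = Rz(yaw) Ry(pitch) Rx(roll)).
In Python, from rig import ctrl gives the robot as it stands.
- The arm moves only by the tool servo_tool, never from a script. Its argument "moves" is text: rows parted by semicolons, each of 7 numbers parted by spaces: the turn, a rotation vector about the tool's x, y, z in degrees, then the shift along the tool's x, y, z in mm, then the finger opening in mm, from 0 to 85.4. In form: ax ay az x y z grip; .... A call has 1 to 5 rows; each row is the pose to reach, as a shift and turn from the pose commanded when the call began, along the tool's axes at that moment; what a row does not reach only later rows make up. A row lasts 1/10 s, in which the tool goes at most 50 mm and 8.59 degrees, less where a joint would pass 70% of its speed; a pose out of reach is approached as far as the arm can. A call with a gripper value outside its range is refused whole. The fingers move at their own pace and stop on an object; the grip force is fixed at half the most. Time passes only in rows, so rows that repeat a pose let the fingers close. It gives the time, the measured TCP pose, the force, the opening and the grip force at its end, in the units of the state.
- ctrl.get_state(): the state, without advancing time (a new reading comes with each control period).
- ctrl.get_image(name): name is "side" or "top"; returns a dict with "frame" (400x640x3 uint8, blue, green, red), "z_map" (400x640 float32, mm along the optical axis (not along the pixel's ray), 0 where there is no reading), "mtx" (3x3 intrinsics, pixels), "rvec" (rotation vector, rad) and "tvec" (3), from world to camera coordinates, as OpenCV has them. Camera axes: x right, y down, z forward; pixel columns grow to the right and rows downward; lengths in mm; the calibration is good to about 2 mm. A picture is of the moment at which its call begins.
- ctrl.close_job(): hands the job in; it is judged then, once.
The state is a dict: "time_s": time; "q": joint angles; "qd": joint speeds; "joint_efforts": joint torques, N m; "ee_pos": TCP position; "tool_rot": TCP orientation; "wrist_force": force on the tool from outside, world axes, zero at the start; "torque": the same for the moment, N m; "gripper_width": finger opening in mm; "finger_force": force on a finger pad.
Only numpy, scipy, OpenCV 4.12 (cv2) and the standard library are available. Lean on these libraries where they do the work, as an engineer would, in place of code of your own. Each camera call takes 0.05 s, during which the arm holds its last target. There are 200 camera calls.

## Task

Clear up the ink-mixing corner: lift the lidded green pot out of the blue pan and stand it on the round cork mat, then nest the yellow pan in the blue pan, then fetch the red pan from under the wire rack and nest it in the yellow one. Fan the handles like a hand of cards: each handle about 45 degrees round from the one below it, both turned the same way, and every pan seated flat on the floor of the one below. Leave the blue pan where it stands, set the pans and the pot down rather than dropping them, and don't disturb the rack, the two lidded ink jars or the squeegee.

Things in the scene. Friction and masses are not known exactly. Their poses are not given: they have to be found in the camera images.
- pan_l_c (a point): Large blue mixing pan, 55 mm high, 120 mm across the rim, 104 mm across the foot, wall 3 mm, base 12 mm thick; about 0.4 kg, bottom of the nest. Handle points away from the robot, up to 40 deg clockwise (from above) of straight ahead; clockwise of it there is room for the others. This point: on its axis, 27.5 mm above the foot. z up, x out along the handle.
- pan_l_grip (a point): Grip point of the blue pan's level black handle: 105 mm from the pan's axis along its x, 47 mm above its foot, centre of a bar 12 mm wide, 24 mm deep (35 to 59 mm above the foot), 75 to 145 mm from the axis; nearer the pan a steel strip 12 mm wide, 8 mm deep (47 to 55 mm up). Axes: x out along the handle, z up.
- pan_m_c (a point): Medium yellow mixing pan, 55 mm high, 102 mm across the rim, 86 mm across the foot, wall 3 mm, base 12 mm thick; about 0.17 kg. Seated in the blue pan it stands 12 mm higher, with some 7 mm of play all round; with its handle over the blue one it cannot seat. This point: on its axis, 27.5 mm above the foot. z up, x out along the handle.
- pan_m_grip (a point): Grip point of the yellow pan's level black handle: 105 mm from the pan's axis along its x, 47 mm above its foot, centre of a bar 12 mm wide, 24 mm deep (35 to 59 mm above the foot), 75 to 145 mm from the axis; nearer the pan a steel strip 12 mm wide, 8 mm deep (47 to 55 mm up). Axes: x out along the handle, z up.
- pan_s_c (a point): Small red mixing pan, 55 mm high, 84 mm across the rim, 68 mm across the foot, wall 3 mm, base 12 mm thick; about 0.12 kg. Seated in the yellow pan it stands 12 mm higher, with some 7 mm of play. Starts wholly under the wire rack, handle to its open front. This point: on its axis, 27.5 mm above the foot. z up, x out along the handle.
- pan_s_grip (a point): Grip point of the red pan's level black handle: 105 mm from the pan's axis along its x, 47 mm above its foot, centre of a bar 12 mm wide, 24 mm deep (35 to 59 mm above the foot), 75 to 145 mm from the axis; nearer the pan a steel strip 12 mm wide, 8 mm deep (47 to 55 mm up). Axes: x out along the handle, z up.
- pot_c (a point): Green ink pot with a white lid, a cylinder 41 mm in diameter and 62 mm high, about 0.09 kg, closed; starts upright inside the blue pan. This point: its centre, 31 mm above its foot. z up.
- mat_top (a point): Round cork mat fixed to the table, 90 mm in diameter, 4 mm thick. This point: the centre of its top face. z up.
- rack_edge (a point): Middle of the wire rack's front edge, at wire height (shelf of 6 mm wires, 280 mm wide, 300 mm deep, 237 to 243 mm up). x: level, into the rack; z up. Open in front (facing about -y, towards the blue pan) and at both sides. To reach the red handle below the wires a hand must lean out of the front by about 40 degrees; pointing straight down it hits the wires.
- jar_a: Blue lidded ink jar, 60 mm in diameter, 85 mm high, standing on the far side of the table; a bystander. Origin: centre of its underside.
- jar_b: Yellow lidded ink jar, 60 mm in diameter, 85 mm high, standing on the far side of the table; a bystander. Origin: centre of its underside.
- squeegee: Squeegee lying on the table between robot and blue pan, wooden bar 180 mm long (its y), 24 mm wide, 22 mm high, with a red rubber blade sticking out 25 mm along x; a bystander. Origin: centre of the bar's underside.
- rack: The fixed wire rack; origin on the table, 150 mm behind the front edge, 240 mm below the wires; x into the rack, z up. It stands on two 16 mm posts at its back corners, 305 mm behind the front edge, joined by a bar on the table. Small jars stand on its rear part.
Not all that is in view belongs to the job. There is more than one size of the part that bears pan_l_c; the job needs the larger.

How it is judged (in metres and radians):
On the way, in this order (a step that is already met when the one before it is completed fails the run):
1. the green pot stands on the cork mat, let go (horizontal distance between pot_c and mat_top below 0.035 m and z of pot_c in the frame of mat_top between 0.027 and 0.035 m and angle between pot_c's own z axis and vertical below 0.1 rad and contact force between the fingers and pot below 0.05 N and linear speed of pot below 0.03 m/s), for 0.2 s.
2. the yellow pan is seated in the blue pan, handle fanned, let go (horizontal distance between pan_m_c and pan_l_c below 0.014 m and z of pan_m_c in the frame of pan_l_c between 0.008 and 0.017 m and angle between pan_m_c's own z axis and vertical below 0.07 rad and horizontal distance between pan_m_grip and pan_l_grip between 0.04 and 0.125 m and contact force between the fingers and pan_m below 0.05 N and linear speed of pan_m below 0.03 m/s), for 0.2 s.
3. the red pan is seated in the yellow pan, handle fanned, let go (horizontal distance between pan_s_c and pan_m_c below 0.014 m and z of pan_s_c in the frame of pan_m_c between 0.008 and 0.017 m and angle between pan_s_c's own z axis and vertical below 0.07 rad and horizontal distance between pan_s_grip and pan_m_grip between 0.04 and 0.125 m and horizontal distance between pan_s_grip and pan_l_grip above 0.095 m and contact force between the fingers and pan_s below 0.05 N and linear speed of pan_s below 0.03 m/s), for 0.2 s.
At the end, for the whole second after the job is handed in: Pot upright on the mat (centres within 35 mm). Yellow seated in blue, red in yellow: axes within 14 mm, 8-17 mm higher, level within 4 deg. Neighbouring grip points 40-125 mm apart, red to blue over 95 mm. Blue pan upright, moved under 40 mm. All released, at rest (horizontal distance between pot_c and mat_top below 0.035 m and z of pot_c in the frame of mat_top between 0.027 and 0.035 m and angle between pot_c's own z axis and vertical below 0.1 rad and horizontal distance between pan_m_c and pan_l_c below 0.014 m and z of pan_m_c in the frame of pan_l_c between 0.008 and 0.017 m and angle between each of pan_m_c, pan_s_c's own z axis and vertical below 0.07 rad and horizontal distance between pan_m_grip and pan_l_grip between 0.04 and 0.125 m and horizontal distance between pan_s_c and pan_m_c below 0.014 m and z of pan_s_c in the frame of pan_m_c between 0.008 and 0.017 m and horizontal distance between pan_s_grip and pan_m_grip between 0.04 and 0.125 m and horizontal distance between pan_s_grip and pan_l_grip above 0.095 m and distance of pan_l_c from where it was at the start of the episode below 0.04 m and angle between pan_l_c's own z axis and vertical below 0.05 rad and linear speed of each of pot, pan_l, pan_m, pan_s below 0.03 m/s); the robot touches nothing.
It fails at once if the pot or a pan is dropped (falls freely at over 0.7 m/s) ((linear speed of pot above 0.7 m/s and contact force between the fingers and pot below 0.05 N) or (linear speed of pan_m above 0.7 m/s and contact force between the fingers and pan_m below 0.05 N) or (linear speed of pan_s above 0.7 m/s and contact force between the fingers and pan_s below 0.05 N)).
It fails at once if a jar or the squeegee is disturbed (moved over 30 mm) (distance of any of jar_a, jar_b, squeegee from where it was at the start of the episode above 0.03 m).
It fails at once if the rack is struck (over 15 N) (contact force between rack and the arm above 15 N or contact force between rack and the fingers above 15 N or contact force between rack and pan_s above 15 N).
It also fails if it takes over 56 s, if anything falls off the work surface, if the arm or the gripper's body presses on something with over 40 N, if the wrist force passes 120 N, or if a joint passes its speed limit or range.

## Working session

There is one attempt and no reset: what is moved stays moved. The work goes in short steps, Python scripts to look and compute and a tool call to move; the robot and the scene stay as the last step left them, time stands still between calls to the robot, and variables do not carry over. Pictures are saved under pics/ and viewed, at most 10 in all, crops included, and the job is handed in when it is done.

Besides the shell and the picture viewer there is one more tool, called after ">>>" as name(argument=value, ...) on one line, values as JSON. servo_tool: Moves the arm, as the interface text tells. Its arguments: {"type":"object","properties":{"moves":{"type":"string"}},"required":["moves"]}

```bash
ls; mkdir -p pics
cat > h.py <<'E'
import numpy as np,cv2
from rig import ctrl
def load(n):
    im=ctrl.get_image(n); np.savez(f'/tmp/{n}.npz',**im); return im
E
python3 - <<'E'
from h import *
for n in('top','side'):
    im=load(n); cv2.imwrite(f'pics/{n}0.png',im['frame'])
    R=cv2.Rodrigues(np.array(im['rvec'],float))[0]
    print(n,(-R.T@np.array(im['tvec']).ravel()).round(), R[2].round(2), im['mtx'])
print(ctrl.grip_point_offset, ctrl.get_state())
E
```

```text
pics
top [ 305.   37. 1542.] [ 0.14 -0.01 -0.99] [[504.68307506   0.         314.9975144 ]
 [  0.         504.68307506 201.55430742]
 [  0.           0.           1.        ]]
side [ 445. -805.  812.] [ 0.07  0.79 -0.61] [[394.85670149   0.         316.22147253]
 [  0.         394.85670149 196.82372973]
 [  0.           0.           1.        ]]
18.700000000000003 {'time_s': 0.1, 'q': array([ 9.33743934e+01,  2.33664846e+00,  4.80826673e+00, -2.05537497e-02,
       -9.25622170e+01, -1.91198246e+01]), 'qd': array([-0.07977852, -0.17153734,  0.11382727,  0.06965874, -0.00938437,
        0.01753041]), 'joint_efforts': array([-5.39352637e-03, -3.69344902e+01,  3.48279226e+01,  6.95166439e+00,
       -4.51792788e-03,  3.45510394e-06]), 'ee_pos': array([162.68231909, 577.2222718 , 230.37637101]), 'tool_rot': array([ 1.79907673e+02, -1.02732428e-02, -1.57445204e+01]), 'wrist_force': array([-0.0738184 , -0.40801123, -0.35651428]), 'torque': array([ 0.02944101,  0.05398896, -0.02242685]), 'finger_force': 0.0, 'gripper_width': 85.60103731262676}
```

View pics/top0.png

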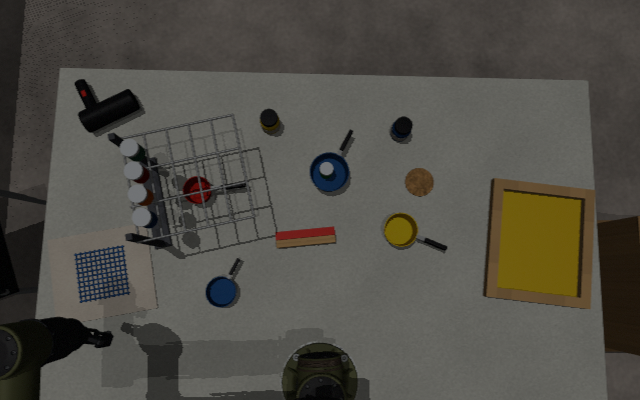

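View pics/side0.png

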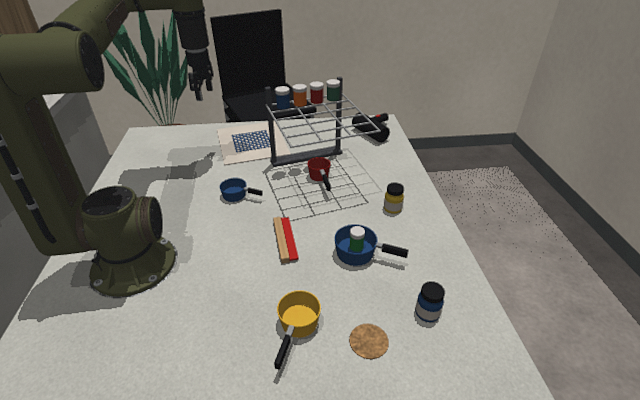

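The top view shows two blue pans, at (329,172) holding the white-lidded pot and at (221,291), empty. The first is larger and holds the pot, so it fits; I'll confirm in a crop. Yellow pan (401,230), handle to (440,244); mat (419,182); red pan under the rack (198,190), handle to (240,186); jars (270,120) and (402,128); squeegee (306,237).

```bash
cat >> h.py <<'E'
def cam(im):
    R=cv2.Rodrigues(np.array(im['rvec'],float))[0]; return R,np.array(im['tvec'],float).ravel(),np.array(im['mtx'])
def pts(im):
    R,t,K=cam(im); z=im['z_map'].astype(float)
    v,u=np.mgrid[:400,:640]
    c=np.stack([(u-K[0,2])/K[0,0]*z,(v-K[1,2])/K[1,1]*z,z],-1)
    P=(c-t)@R; P[z==0]=np.nan; return P
def ray(im,uv,h):
    R,t,K=cam(im); uv=np.atleast_2d(uv).astype(float)
    d=np.c_[(uv-K[:2,2])/[K[0,0],K[1,1]],np.ones(len(uv))]@R; o=-R.T@t
    return o+d*((h-o[2])/d[:,2])[:,None]
def mask(im,col):
    H,S,V=cv2.split(cv2.cvtColor(im['frame'],cv2.COLOR_BGR2HSV))
    return {'blue':(H>95)&(H<125)&(S>130)&(V>30),'yellow':(H>18)&(H<35)&(S>130)&(V>60),
     'red':((H<8)|(H>172))&(S>130)&(V>40),'cork':(H>5)&(H<22)&(S>70)&(V>50),'black':(V<50),
     'white':(S<60)&(V>110)}[col]
def box(m,b):
    o=np.zeros_like(m); x0,y0,x1,y1=b; o[y0:y1,x0:x1]=m[y0:y1,x0:x1]; return o
E
python3 - <<'E'
from h import *
im=load('top'); P=pts(im); f=im['frame']
a=cv2.resize(f[140:205,295:365],None,fx=5,fy=5); b=cv2.resize(f[255:320,195:265],None,fx=5,fy=5)
cv2.imwrite('pics/crop1.png',np.hstack([a,b]))
def show(n,col,b,h):
    m=box(mask(im,col),b); 
    c=max(cv2.findContours(m.astype('uint8'),0,1)[0],key=cv2.contourArea)[:,0]
    W=ray(im,c,h)[:,:2].astype('float32'); (x,y),r=cv2.minEnclosingCircle(W); 
    e=cv2.fitEllipse(cv2.convexHull(W)) 
    q=P[m]; print(n,m.sum(),'circ',round(x),round(y),'d',round(2*r),'ell',np.round(e[0],1),np.round(e[1],1),'z',np.nanpercentile(q[:,2],[5,50,95]).round(), np.nanmedian(q,0).round())
show('blue','blue',(300,145,360,200),55)
show('small','blue',(200,270,245,310),45)
show('yellow','yellow',(380,205,421,255),55)
show('red','red',(178,170,215,208),55)
show('mat','cork',(398,162,440,202),4)
show('lid','white',(315,160,338,182),0)
def handle(n,b):
    m=box(mask(im,'black'),b); v,u=np.nonzero(m); c=np.c_[u,v]; W=ray(im,c,59)
    z=P[m][:,2]; l=cv2.fitLine(W[:,:2].astype('float32'),cv2.DIST_L2,0,.01,.01).ravel()
    s=(W[:,:2]-l[2:])@l[:2]
    print(n,len(c),'c',l[2:].round(1),'ang',np.degrees(np.arctan2(l[1],l[0])).round(1),'ends',(l[2:]+l[:2]*s.min()).round(),(l[2:]+l[:2]*s.max()).round(),'z',np.nanmedian(z).round())
handle('hb',(336,125,356,155)); handle('hy',(418,232,450,253)); handle('hr',(222,177,248,194))
E
```

```text
blue 715 circ 606 -19 d 113 ell [605.2 -18.3] [ 97.9 108.8] z [ 6. 12. 54.] [606. -26.  12.]
small 578 circ 252 287 d 84 ell [252.8 288.9] [74.5 81.7] z [ 3. 10. 39.] [252. 295.  10.]
yellow 738 circ 444 -231 d 101 ell [ 444.1 -230.5] [ 99.5 100. ] z [ 6. 12. 55.] [ 444. -233.   12.]
red 298 circ 521 387 d 50 ell [524.  382.8] [30.4 50.9] z [ 7. 13. 56.] [550. 383.  13.]
mat 630 circ 599 -298 d 89 ell [ 598.7 -297.7] [87.3 88.1] z [-2.  3. 10.] [ 598. -298.    3.]
lid 116 circ 636 -8 d 39 ell [636.2  -8.9] [34.9 38.2] z [69. 75. 79.] [621.  -6.  75.]
hb 104 c [708.7 -65.2] ang -25.5 ends [680. -51.] [742. -81.] z 56.0
hy 141 c [ 402.8 -328. ] ang 70.8 ends [ 391. -363.] [ 419. -282.] z 56.0
hr 140 c [557.8 265.8] ang -76.5 ends [549. 303.] [566. 233.] z 39.0
```

View pics/crop1.png

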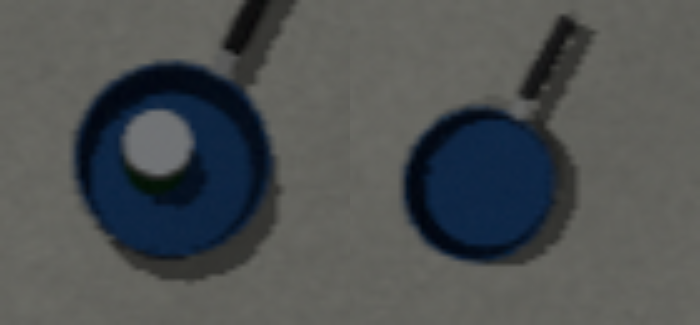

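The crop shows on the left the larger blue pan with the pot (lid at frame (327,169)), on the right the smaller empty one: the left pan is the one meant. Refining with thresholds that include the shaded walls, plus the depth.

```bash
cat >> h.py <<'E'
from scipy.optimize import least_squares
def fitc(W,r=None):
    f=lambda p: np.hypot(W[:,0]-p[0],W[:,1]-p[1])-(r or p[2])
    s=least_squares(f,[*np.median(W,0),r or 50],loss='soft_l1',f_scale=2); return s.x,np.abs(s.fun).mean()
def bar(P,f,c,rr=(60,160),zr=(48,66),vmax=75):
    "black bar top points by depth around centre c -> angle from c, centroid, line"
    d=np.hypot(P[...,0]-c[0],P[...,1]-c[1]); m=(d>rr[0])&(d<rr[1])&(P[...,2]>zr[0])&(P[...,2]<zr[1])&(f.max(2)<vmax)
    return m
E
python3 - <<'E'
from h import *
for n in('top','side'):
    im=dict(np.load(f'/tmp/{n}.npz')); P=pts(im); f=im['frame']
    H,S,V=cv2.split(cv2.cvtColor(f,cv2.COLOR_BGR2HSV))
    for k,c,R in(('blue',(606,-20),60),('yellow',(444,-231),51),('red',(540,380),42)):
        d=np.hypot(P[...,0]-c[0],P[...,1]-c[1])
        col={'blue':(H>95)&(H<130),'yellow':(H>15)&(H<38),'red':((H<10)|(H>170))}[k]&(S>100)
        m=col&(d<R+25)&(P[...,2]>44)&(P[...,2]<62)
        W=P[m]
        if len(W)>5: x,e=fitc(W[:,:2],R-1.5); print(n,k,len(W),x.round(1)[:2],e.round(1),'z',np.median(W[:,2]).round(1)); c=x[:2]
        m=bar(P,f,c); B=P[m][:,:2]
        if k=='red' and n=='side':m&=f.max(2)<60
        if len(B)>8:
            cc=np.median(B,0); l=cv2.fitLine(B.astype('float32'),cv2.DIST_HUBER,0,.01,.01).ravel()
            rad=np.hypot(*(B-c).T)
            print('  bar',len(B),'c',B.mean(0).round(1),'angc',np.degrees(np.arctan2(*(B.mean(0)-c)[::-1])).round(1),'line',np.degrees(np.arctan2(l[1],l[0])).round(1),'rad',np.percentile(rad,[2,98]).round())
    # pot lid
    W=P[(S<80)&(P[...,2]>66)&(P[...,2]<82)&(np.hypot(P[...,0]-615,P[...,1]+8)<45)]; x,e=fitc(W[:,:2],20.5); print('lid',len(W),W.mean(0).round(1), (W.min(0)+W.max(0))/2)
    # rack wires
    W=P[(P[...,2]>228)&(P[...,2]<252)&(P[...,1]>100)&(P[...,0]>300)]; 
    if len(W)>20: print('rack',len(W),cv2.boxPoints(cv2.minAreaRect(W[:,:2].astype('float32'))).round())
    W=P[(P[...,2]>12)&(P[...,2]<32)&(abs(P[...,0]-425)<60)&(abs(P[...,1]-50)<130)]; print('sq',len(W),cv2.boxPoints(cv2.minAreaRect(W[:,:2].astype('float32'))).round().tolist())
    for nm,c in(('jb',(737,160)),('ja',(715,-237))):
        W=P[(P[...,2]>70)&(P[...,2]<95)&(np.hypot(P[...,0]-c[0],P[...,1]-c[1])<60)]; print(nm,len(W),W.mean(0).round())
E
```

```text
top blue 139 [613.7 -14.2] 1.7 z 51.8
  bar 97 c [708.  -62.1] angc -26.9 line -27.6 rad [ 60. 144.]
top yellow 147 [ 444.3 -228.8] 1.4 z 53.0
  bar 112 c [ 404.6 -328.9] angc -111.6 line 70.5 rad [ 66. 143.]
top red 105 [550.2 379.5] 1.2 z 53.0
  bar 56 c [563.5 268.4] angc -83.2 line -80.9 rad [ 67. 144.]
lid 143 [619.6  -5.2  73.8] [619.11946043  -4.61781123  73.8303283 ]
rack 2361 [[375. 487.]
 [451. 182.]
 [730. 251.]
 [653. 557.]]
sq 840 [[384.0, 140.0], [405.0, -38.0], [454.0, -32.0], [433.0, 146.0]]
jb 248 [769. 170.  84.]
ja 231 [ 752. -233.   83.]
side blue 254 [619.5 -19.9] 1.5 z 51.3
  bar 137 c [710.8 -69.1] angc -28.3 line -26.7 rad [ 61. 141.]
side yellow 370 [ 449.2 -234.9] 1.4 z 52.4
  bar 209 c [ 409.1 -339.7] angc -110.9 line 67.8 rad [ 77. 144.]
side red 128 [556.2 375.1] 1.8 z 51.3
  bar 54 c [568.9 263.5] angc -83.5 line -82.4 rad [ 77. 143.]
lid 146 [624.3 -12.6  73.7] [624.81705639 -11.54037942  71.88869871]
rack 3015 [[ 287. 1762.]
 [ 407.  173.]
 [2326.  319.]
 [2206. 1907.]]
sq 723 [[388.0, 138.0], [410.0, -45.0], [459.0, -40.0], [437.0, 144.0]]
jb 189 [772. 159.  83.]
ja 344 [ 754. -243.   84.]
```

Averaging both views: blue pan (617,-17) with handle at -27.5°, yellow (447,-231) with handle at -111.5°, red (553,378) with handle at -83.5°, pot (622,-9), mat (601,-300). First I go round the rack's corner.

>>> servo_tool(moves="0 0 0 110 139 -50 85;0 0 0 110 139 -50 85;0 0 0 110 139 -50 85;0 0 0 110 139 -50 85;0 0 0 110 139 -50 85")

```text
time_s: 0.65
ee_pos: [232.5, 411.6, 284.6]
tool_rot: [-179.7, -0.0, -15.9]
wrist_force: [-0.9, -0.1, 1.6]
gripper_width: 84.9
finger_force: 0.0
```

>>> servo_tool(moves="0 0 0 110 139 -50 60;0 0 0 110 139 -50 60;0 0 0 110 139 -50 60;0 0 0 110 139 -50 60;0 0 0 110 139 -50 60")

```text
time_s: 1.15
ee_pos: [300.3, 247.9, 333.7]
tool_rot: [-179.8, -0.1, -15.9]
wrist_force: [-0.8, 0.5, 0.4]
gripper_width: 59.9
finger_force: 0.0
```

```bash
cat >> h.py <<'E'
from scipy.spatial.transform import Rotation as Ro
def rpy(a): return Ro.from_euler('xyz',a,degrees=True)
def to(pos,R,frm=None):
    "tool-frame turn and shift from frm (or the measured pose) to pos,R"
    if frm is None: s=ctrl.get_state(); frm=(s['ee_pos'],rpy(s['tool_rot']))
    p,A=frm; rv=(A.inv()*R).as_rotvec(degrees=True); d=A.inv().apply(np.array(pos,float)-p)
    print('turn',rv.round(1),'shift',d.round(1),'len',np.linalg.norm(d).round()); return np.array(pos,float),R
E
python3 - <<'E'
from h import *
p=to((480,90,250),rpy([180,0,-57])); p=to((622,-9,170),rpy([180,0,-100]),p); to((622,-9,47),rpy([180,0,-100]),p)
print(ctrl.get_state()['ee_pos'],ctrl.get_state()['tool_rot'])
E
```

```text
turn [-0.3  0.  41.1] shift [216.  102.9  83.6] len 253.0
turn [ 0. -0. 43.] shift [160.4 -65.2  80. ] len 191.0
turn [0. 0. 0.] shift [  0.  -0. 123.] len 123.0
[300.33888753 247.94331549 333.7092887 ] [-1.79760090e+02 -8.78439920e-02 -1.59450893e+01]
```

>>> servo_tool(moves="0 0 41 213 102 80 60;0 0 41 213 102 80 60;0 0 41 213 102 80 60;0 0 41 213 102 80 60;0 0 41 213 102 80 60")

```text
time_s: 1.65
ee_pos: [477.6, 93.2, 249.7]
tool_rot: [180.0, 0.0, -57.0]
wrist_force: [0.1, 1.7, 0.7]
gripper_width: 60.2
finger_force: 0.0
```

>>> servo_tool(moves="0 0 42.5 160 -65 80 60;0 0 42.5 160 -65 80 60;0 0 42.5 160 -65 80 60;0 0 42.5 160 -65 80 60;0 0 42.5 160 -65 80 60")

```text
time_s: 2.15
ee_pos: [618.9, -5.9, 163.6]
tool_rot: [179.4, -0.2, -99.8]
wrist_force: [-1.1, 0.2, -0.7]
gripper_width: 59.9
finger_force: 0.0
```

Run:
```python
from h import *
s=ctrl.get_state(); print(s['ee_pos'],s['tool_rot'],s['q'])
ims=[load('top'),load('side')]
# tilted crop of both for check of finger vs lid
cv2.imwrite('pics/pot1.png',np.hstack([cv2.resize(ims[0]['frame'][110:230,270:390],None,fx=3,fy=3),cv2.resize(ims[1]['frame'][150:270,300:420],None,fx=3,fy=3)]))
to((622,-9,47),rpy([180,0,-100]))
```

```text
[618.85210014  -5.87513826 163.60746619] [179.41121716  -0.21673622 -99.78558761] [ 1.79200344e+01  5.87550756e+00  1.60794412e+00 -8.20269666e-02
 -8.63544831e+01 -2.77010757e+01]
turn [ 0.3 -0.1  0.6] shift [  3.9  -4.8 121.1] len 121.0
```

View pics/pot1.png

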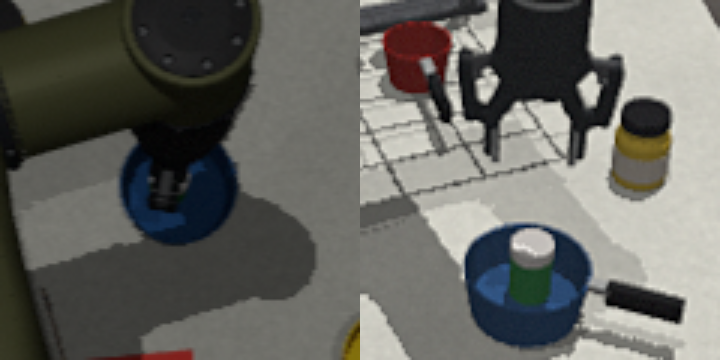

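The side crop shows the finger pair (centre about column 533) right above the lid (531). Going down and gripping.

>>> servo_tool(moves="0 0 0 4 -4 30 58;0 0 0 4 -4 60 58;0 0 0 4 -4 90 58;0 0 0 4 -4 110 58;0 0 0 4 -4 118 58")

```text
time_s: 2.75
ee_pos: [620.5, -7.6, 51.2]
tool_rot: [179.8, -0.0, -99.0]
wrist_force: [-0.6, -0.2, -0.4]
gripper_width: 58.0
finger_force: 0.0
```

>>> servo_tool(moves="0 0 0 0 0 0 25;0 0 0 0 0 0 25;0 0 0 0 0 0 25;0 0 0 0 0 0 25;0 0 0 0 0 0 25")

```text
time_s: 3.25
ee_pos: [622.2, -8.5, 54.1]
tool_rot: [-179.9, 0.0, -99.2]
wrist_force: [-0.4, 0.7, 1.8]
gripper_width: 39.0
finger_force: 60.3
```

>>> servo_tool(moves="0 0 0 0 0 -20 25;0 0 0 0 0 -45 25;0 0 0 0 0 -70 25;0 0 0 0 0 -85 25;0 0 0 0 0 -90 25")

```text
time_s: 3.75
ee_pos: [622.6, -8.5, 145.5]
tool_rot: [-179.8, 0.1, -99.2]
wrist_force: [-0.0, -0.2, -1.3]
gripper_width: 38.7
finger_force: 60.4
```

Run:
```python
from h import *
s=ctrl.get_state(); print(s['ee_pos'],s['tool_rot'])
im=load('side');P=pts(im);H,S,V=cv2.split(cv2.cvtColor(im['frame'],cv2.COLOR_BGR2HSV))
d=np.linalg.norm(P-np.array(s['ee_pos']),axis=2)
W=P[(d<80)&(H>45)&(H<85)&(S>90)]; print('green',len(W),W.min(0).round(),W.max(0).round())
e=s['ee_pos']; to((601,-300,e[2]),rpy([180,0,-100]))
```

```text
[622.61547095  -8.46273014 145.51908577] [-1.79826339e+02  5.74520871e-02 -9.92409019e+01]
green 165 [606. -32. 103.] [640. -13. 152.]
turn [-0.1  0.   0.8] shift [291.2 -25.7  -0.8] len 292.0
```

>>> servo_tool(moves="0 0 0 35 -3 0 25;0 0 0 80 -7 0 25;0 0 0 125 -11 0 25;0 0 0 170 -15 0 25;0 0 0 215 -19 0 25")

```text
time_s: 4.3
ee_pos: [605.1, -225.1, 141.5]
tool_rot: [179.9, 0.0, -99.2]
wrist_force: [0.8, 0.4, -0.6]
gripper_width: 39.1
finger_force: 60.4
```

>>> servo_tool(moves="0 0 0 40 -4 0 25;0 0 0 65 -6 0 25;0 0 0 76 -6 10 25;0 0 0 76 -6 30 25;0 0 0 76 -6 55 25")

```text
time_s: 4.8
ee_pos: [599.6, -299.7, 86.7]
tool_rot: [180.0, 0.0, -99.3]
wrist_force: [0.5, 0.9, -0.8]
gripper_width: 38.8
finger_force: 60.4
```

>>> servo_tool(moves="0 0 0 0 0 15 25;0 0 0 0 0 25 25;0 0 0 0 0 33 25;0 0 0 0 0 33 25;0 0 0 0 0 33 25")

```text
time_s: 5.3
ee_pos: [600.2, -299.8, 56.2]
tool_rot: [-179.9, -0.0, -99.2]
wrist_force: [-0.3, 1.2, -0.4]
gripper_width: 39.1
finger_force: 60.4
```

Run:
```python
from h import *
s=ctrl.get_state(); print(s['ee_pos'],s['tool_rot'],s['wrist_force'])
im=load('side');P=pts(im);H,S,V=cv2.split(cv2.cvtColor(im['frame'],cv2.COLOR_BGR2HSV))
d=np.hypot(P[...,0]-601,P[...,1]+300)
W=P[(d<50)&(H>45)&(H<85)&(S>90)]; print('green',len(W),W.min(0).round(),W.max(0).round(),W.mean(0))
c,e=fitc(P[(d<60)&(H>5)&(H<22)&(S>70)&(P[...,2]<9)][:,:2]); print('cork pts med',c,e)
```

```text
[ 600.23310309 -299.81415276   56.24697784] [-1.79931682e+02 -3.02939138e-02 -9.92249658e+01] [-0.25134872  1.23863744 -0.42985514]
green 191 [ 581. -323.    3.] [ 618. -300.   64.] [ 597.65221035 -315.77019575   37.57106937]
cork pts med [ 603.00549457 -300.18376575   34.49554552] 6.393779576475003
```

Ten mm more to the mat; I go gently and watch the force.

>>> servo_tool(moves="0 0 0 0 0 4 25;0 0 0 0 0 7 25;0 0 0 0 0 9 25;0 0 0 0 0 10 25;0 0 0 0 0 10 25")

```text
time_s: 5.85
ee_pos: [599.7, -299.9, 46.0]
tool_rot: [-180.0, -0.0, -99.2]
wrist_force: [-1.7, 1.3, 4.3]
gripper_width: 39.0
finger_force: 60.8
```

>>> servo_tool(moves="0 0 0 0 0 0 60;0 0 0 0 0 0 60;0 0 0 0 0 0 60;0 0 0 0 0 -5 60;0 0 0 0 0 -25 60")

```text
time_s: 6.35
ee_pos: [598.4, -299.2, 68.0]
tool_rot: [179.7, 0.1, -99.3]
wrist_force: [0.3, -0.3, 0.6]
gripper_width: 60.2
finger_force: 0.0
```

>>> servo_tool(moves="0 0 0 0 0 -40 60;0 0 0 0 0 -75 60;0 0 0 0 0 -75 60;0 0 0 0 0 -75 60;0 0 0 0 0 -75 50")

```text
time_s: 6.85
ee_pos: [599.4, -299.5, 144.3]
tool_rot: [179.9, 0.0, -99.2]
wrist_force: [-0.8, 0.2, -0.2]
gripper_width: 50.3
finger_force: 0.0
```

Run:
```python
from h import *
im=load('side');P=pts(im);H,S,V=cv2.split(cv2.cvtColor(im['frame'],cv2.COLOR_BGR2HSV))
d=np.hypot(P[...,0]-601,P[...,1]+300)
W=P[(d<50)&(H>45)&(H<85)&(S>90)]; print('green',len(W),W.min(0).round(),W.max(0).round())
a=np.radians(-111.5); g=np.array((447+105*np.cos(a),-231+105*np.sin(a))); print(g)
p=to((*g,110),rpy([180,0,-111.5])); to((*g,28),rpy([180,0,-111.5]),p)
```

```text
green 194 [ 583. -322.    4.] [ 626. -290.  171.]
[ 408.51737119 -328.69384464]
turn [ 0.1  0.  12.3] shift [ 59.5 183.5  34.3] len 196.0
turn [0. 0. 0.] shift [ 0. -0. 82.] len 82.0
```

>>> servo_tool(moves="0 0 12.3 59 183 34 45;0 0 12.3 59 183 34 45;0 0 12.3 59 183 34 45;0 0 12.3 59 183 34 45;0 0 12.3 59 183 34 45")

```text
time_s: 7.4
ee_pos: [404.6, -328.5, 108.9]
tool_rot: [179.8, 0.0, -111.7]
wrist_force: [0.6, 1.0, -0.2]
gripper_width: 44.7
finger_force: 0.0
```

Run:
```python
from h import *
s=ctrl.get_state(); print(s['ee_pos'],s['tool_rot'])
ims=[load('top'),load('side')]
cv2.imwrite('pics/y1.png',np.hstack([cv2.resize(ims[0]['frame'][190:290,360:480],None,fx=3,fy=3),cv2.resize(ims[1]['frame'][280:380,240:360],None,fx=3,fy=3)]))
```

```text
[ 404.62461041 -328.54028955  108.92655256] [ 1.79763171e+02  1.88944313e-02 -1.11693819e+02]
```

View pics/y1.png

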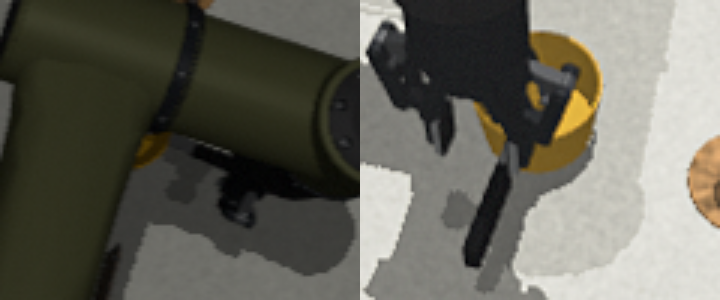

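The side crop shows the open fingers above the yellow handle, straddling it. Going down on it and closing.

>>> servo_tool(moves="0 0 0 0 0 25 45;0 0 0 0 0 50 45;0 0 0 0 0 70 45;0 0 0 0 0 80 45;0 0 0 0 0 80 45")

```text
time_s: 8.0
ee_pos: [409.4, -328.1, 29.7]
tool_rot: [179.8, -0.0, -111.5]
wrist_force: [0.1, 0.1, 0.4]
gripper_width: 45.2
finger_force: 0.0
```

>>> servo_tool(moves="0 0 0 0 0 0 0;0 0 0 0 0 0 0;0 0 0 0 0 0 0;0 0 0 0 0 0 0;0 0 0 0 0 0 0")

```text
time_s: 8.5
ee_pos: [410.4, -329.0, 32.6]
tool_rot: [-179.9, -0.0, -111.5]
wrist_force: [-0.0, 0.1, 4.3]
gripper_width: 11.1
finger_force: 60.3
```

>>> servo_tool(moves="0 0 0 0 0 -10 0;0 0 0 0 0 -30 0;0 0 0 0 0 -55 0;0 0 0 0 0 -75 0;0 0 0 0 0 -80 0")

```text
time_s: 9.0
ee_pos: [410.4, -329.1, 114.0]
tool_rot: [-179.8, -0.0, -111.5]
wrist_force: [0.3, -0.1, -1.3]
gripper_width: 11.2
finger_force: 59.5
```

```bash
cat >> h.py <<'E'
def rim(n,k,c,R,z0,z1,im=None):
    im=im or load(n); P=pts(im); H,S,V=cv2.split(cv2.cvtColor(im['frame'],cv2.COLOR_BGR2HSV))
    col={'blue':(H>95)&(H<130),'yellow':(H>15)&(H<38),'red':((H<10)|(H>170))}[k]&(S>100)
    m=col&(np.hypot(P[...,0]-c[0],P[...,1]-c[1])<R+25)&(P[...,2]>z0)&(P[...,2]<z1); W=P[m]
    x,e=fitc(W[:,:2],R-1.5); A=np.c_[W[:,:2]-x[:2],np.ones(len(W))]
    t=W[W[:,2]>np.percentile(W[:,2],50)]
    print(n,k,len(W),x[:2].round(1),e.round(1),'top z',np.percentile(W[:,2],98).round(1)); return x[:2]
E
python3 - <<'E'
from h import *
s=ctrl.get_state(); e=s['ee_pos']; print(e,s['tool_rot'])
a=np.radians(s['tool_rot'][2]); c=e[:2]-105*np.array((np.cos(a),np.sin(a))); print('pred c',c)
for n in('top','side'):
  try: rim(n,'yellow',c,51,115,160)
  except Exception as x: print(n,x)
E
```

```text
[ 410.40577171 -329.11807958  113.98902638] [-1.79805182e+02 -3.33814506e-02 -1.11542316e+02]
pred c [ 448.96054179 -231.45268292]
top yellow 50 [ 368.1 -279.7] 4.3 top z 139.1
side yellow 228 [ 447.8 -235.8] 1.1 top z 137.3
```

Run:
```python
from h import *
a=np.radians(-72); g=(617.5+105*np.cos(a),-17+105*np.sin(a)); print(g)
h=((410.4+g[0])/2,(-329-5+g[1])/2)
p=to((*h,125),rpy([180,0,-91.5])); p=to((*g,120),rpy([180,0,-72]),p)
```

```text
(np.float64(649.9467844093695), np.float64(-116.86093421099112))
turn [ -0.    0.  -20.1] shift [-140.1  -74.1  -13.3] len 159.0
turn [  0.    0.  -19.5] shift [-111.7 -116.9    5. ] len 162.0
```

>>> servo_tool(moves="0 0 -3 -22 -12 -11 0;0 0 -8 -55 -29 -11 0;0 0 -13 -90 -47 -11 0;0 0 -17 -120 -62 -11 0;0 0 -20 -140 -74 -11 0")

```text
time_s: 9.6
ee_pos: [530.3, -223.7, 120.2]
tool_rot: [179.8, 0.0, -91.3]
wrist_force: [-1.3, -0.9, -1.3]
gripper_width: 11.1
finger_force: 59.5
```

>>> servo_tool(moves="0 0 -5 -28 -29 0 0;0 0 -10 -56 -58 0 0;0 0 -15 -84 -88 2 0;0 0 -18 -104 -109 4 0;0 0 -19.5 -112 -117 5 0")

```text
time_s: 10.1
ee_pos: [650.6, -114.9, 114.7]
tool_rot: [179.8, 0.1, -71.8]
wrist_force: [-0.5, 0.1, -2.8]
gripper_width: 11.0
finger_force: 59.5
```

>>> servo_tool(moves="0 0 0 0 0 0 0;0 0 0 0 0 0 0")

```text
time_s: 10.3
ee_pos: [649.2, -117.3, 116.4]
tool_rot: [179.9, 0.0, -72.1]
wrist_force: [-0.4, -1.0, -1.2]
gripper_width: 11.1
finger_force: 59.5
```

Run:
```python
from h import *
s=ctrl.get_state(); e=s['ee_pos']; print(e,s['tool_rot'])
a=np.radians(s['tool_rot'][2]); c=e[:2]-105*np.array((np.cos(a),np.sin(a))); print('pred c',c)
im=load('side'); y=rim('side','yellow',c,51,e[2]+10,e[2]+28,im); rim('side','blue',c,60,44,60,im)
P=pts(im);H,S,V=cv2.split(cv2.cvtColor(im['frame'],cv2.COLOR_BGR2HSV))
it=load('top'); rim('top','yellow',c,51,e[2]+10,e[2]+28,it); rim('top','blue',c,60,44,60,it)
cv2.imwrite('pics/y2.png',np.hstack([cv2.resize(it['frame'][120:220,280:400],None,fx=3,fy=3),cv2.resize(im['frame'][170:270,310:430],None,fx=3,fy=3)]))
```

```text
[ 649.18152988 -117.30959444  116.44510514] [ 1.79901291e+02  1.28693780e-02 -7.21011282e+01]
pred c [616.91105253 -17.39154656]
side yellow 189 [620.  -22.2] 1.2 top z 140.8
side blue 152 [620.2 -18.9] 1.1 top z 58.0
top yellow 139 [613.2 -15.9] 1.4 top z 142.6
top blue 36 [531.3 -79.2] 9.6 top z 58.1
```

View pics/y2.png

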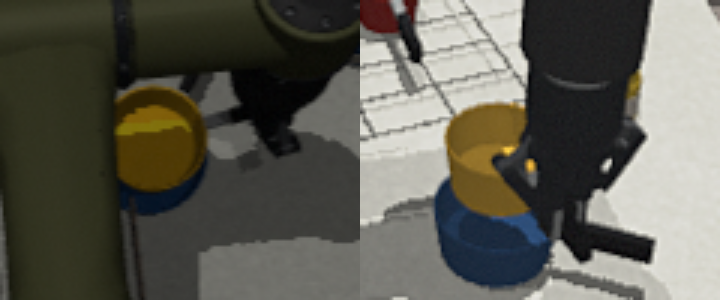

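The crop shows the yellow pan right above the blue; both views put it within about 2 mm of coaxial. I correct by 2 mm and lower.

>>> servo_tool(moves="0 0 0 -2 -0.6 10 0;0 0 0 -2 -0.6 28 0;0 0 0 -2 -0.6 46 0;0 0 0 -2 -0.6 60 0;0 0 0 -2 -0.6 66 0")

```text
time_s: 10.9
ee_pos: [648.6, -114.9, 49.1]
tool_rot: [179.9, 0.1, -72.1]
wrist_force: [-0.9, -0.0, -1.6]
gripper_width: 10.9
finger_force: 59.4
```

>>> servo_tool(moves="0 0 0 0 0 1.5 0;0 0 0 0 0 3 0;0 0 0 0 0 4.5 0;0 0 0 0 0 5.5 0;0 0 0 0 0 5.5 0")

```text
time_s: 11.4
ee_pos: [649.9, -114.6, 46.1]
tool_rot: [-180.0, -0.0, -72.0]
wrist_force: [0.3, -0.1, -1.2]
gripper_width: 11.1
finger_force: 59.5
```

Run:
```python
from h import *
im=load('side');it=load('top')
for n,i in(('side',im),('top',it)):
    y=rim(n,'yellow',(617,-18),51,58,75,i); rim(n,'blue',(617,-18),60,44,58,i)
```

```text
side yellow 147 [620.5 -19.6] 1.3 top z 70.5
side blue 74 [540.3 -88.3] 11.5 top z 56.7
top yellow 120 [614.1 -12.8] 1.3 top z 72.6
top blue 58 [614.9 -13.4] 1.1 top z 57.5
```

>>> servo_tool(moves="0 0 0 0 0 1 0;0 0 0 0 0 2 0;0 0 0 0 0 2.5 0;0 0 0 0 0 2.5 0")

```text
time_s: 11.9
ee_pos: [650.2, -114.8, 44.6]
tool_rot: [-179.9, -0.1, -72.0]
wrist_force: [-0.5, -0.5, 5.2]
gripper_width: 11.0
finger_force: 60.5
```

>>> servo_tool(moves="0 0 0 0 0 0 40;0 0 0 0 0 0 40;0 0 0 0 0 0 40;0 0 0 0 0 0 40;0 0 0 0 0 -20 40")

```text
time_s: 12.4
ee_pos: [647.8, -114.4, 59.8]
tool_rot: [179.7, 0.1, -72.1]
wrist_force: [-0.5, 0.7, -0.7]
gripper_width: 39.9
finger_force: 0.0
```

>>> servo_tool(moves="0 0 0 0 0 -45 40;0 0 0 0 0 -90 40;0 0 0 0 0 -90 40;0 0 0 0 0 -90 40;0 0 0 0 0 -90 40")

```text
time_s: 12.9
ee_pos: [649.3, -114.4, 151.9]
tool_rot: [179.9, 0.1, -72.0]
wrist_force: [0.9, -0.1, -1.1]
gripper_width: 39.9
finger_force: 0.0
```

Run:
```python
from h import *
s=ctrl.get_state();print(s['ee_pos'],s['q'].round(1))
im=load('side');it=load('top')
for n,i in(('side',im),('top',it)):
    y=rim(n,'yellow',(617,-18),51,58,75,i); rim(n,'blue',(617,-18),60,44,58,i)
    y=rim(n,'red',(553,378),42,44,62,i)
# red grasp: handle dir h
a=np.radians(-83.5); h=np.array([np.cos(a),np.sin(a),0]); t=np.radians(40)
z=-np.sin(t)*h-np.cos(t)*np.array([0,0,1]); 
for sgn in(1,-1):
    x=sgn*(np.cos(t)*h-np.sin(t)*np.array([0,0,1])); y=np.cross(z,x); R=Ro.from_matrix(np.c_[x,y,z]); print(R.as_euler('xyz',degrees=True).round(1))
c=np.array([553.5,377.5,0]); g=c+105*h+[0,0,47]; print('grip',g,'tcp',g+18.7*z)
```

```text
[ 649.31104568 -114.43548921  151.89411302] [  7.3  11.6   6.8  -0.  -85.2  10.6]
side yellow 175 [620.2 -18.9] 1.3 top z 69.6
side blue 111 [619.5 -18.9] 1.1 top z 57.5
side red 133 [556.  375.4] 2.0 top z 57.8
top yellow 109 [614.  -12.9] 1.2 top z 70.6
top blue 76 [614.3 -13.4] 1.1 top z 57.3
top red 106 [549.9 379.4] 1.4 top z 60.8
[180.   40.  -83.5]
[180.  -40.   96.5]
grip [565.38633745 273.17495515  47.        ] tcp [564.02562029 285.11781634  32.67496891]
```

Yellow is seated and coaxial in both views. Next, the hand leans 40° for the red handle.

Run:
```python
from h import *
R=rpy([180,40,-83.5]); Rh=rpy([180,30,-80])
p=to((600,20,190),Rh); p=to((578,160,183),R,p);p=to((564,285.1,32.7),R,p)
```

```text
turn [  2.2 -29.9   7.7] shift [-143.2    5.4  -38.4] len 148.0
turn [  2.  -10.    2.9] shift [-119.2   -2.6   76.9] len 142.0
turn [0. 0. 0.] shift [  0.2  -0.3 196.1] len 196.0
```

>>> servo_tool(moves="2 -30 7.7 -143 5 -38 45;2 -30 7.7 -143 5 -38 45;2 -30 7.7 -143 5 -38 45;2 -30 7.7 -143 5 -38 45;2 -30 7.7 -143 5 -38 45")

```text
time_s: 13.5
ee_pos: [600.7, 18.8, 189.9]
tool_rot: [179.8, 30.2, -80.2]
wrist_force: [-0.5, 0.3, -0.6]
gripper_width: 44.7
finger_force: 0.0
```

>>> servo_tool(moves="2 -10 3 -119 -3 77 45;2 -10 3 -119 -3 77 45;2 -10 3 -119 -3 77 45;2 -10 3 -119 -3 77 45;2 -10 3 -119 -3 77 45")

```text
time_s: 14.0
ee_pos: [578.5, 160.2, 183.3]
tool_rot: [179.7, 39.9, -83.6]
wrist_force: [-0.4, -0.3, 0.5]
gripper_width: 45.1
finger_force: 0.0
```

Run:
```python
from h import *
s=ctrl.get_state();print(s['ee_pos'],s['tool_rot'],s['q'].round(1))
to((564,285.1,32.7),rpy([180,40,-83.5]))
im=load('side'); cv2.imwrite('pics/r1.png',cv2.resize(im['frame'][60:260,220:440],None,fx=3,fy=3)[:600])
```

```text
[578.48275909 160.18180717 183.25035242] [179.72790294  39.91874895 -83.55979038] [  8.6   4.7   7.1 -39.9 -90.7  -3.2]
turn [ 0.2 -0.1 -0. ] shift [  0.2  -0.6 196.2] len 196.0
```

View pics/r1.png

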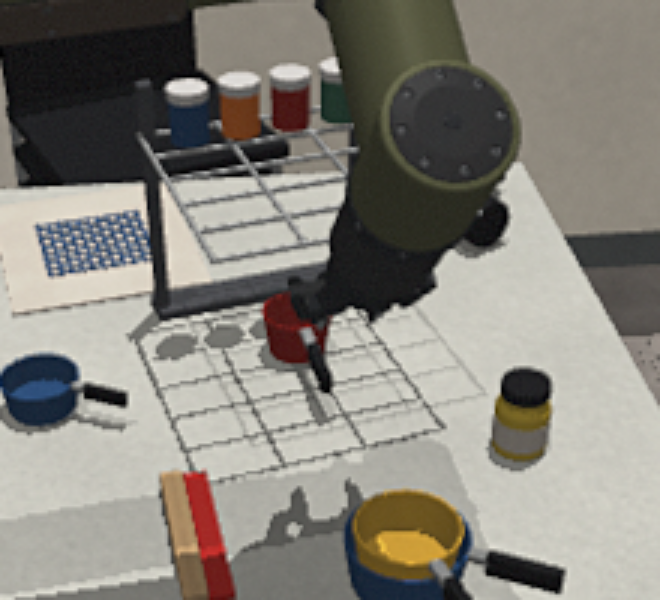

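The crop shows the hand leaning out of the rack's front, fingers towards the red handle (crop (318,365)). The wrist is bulky, so before going in I measure its clearance to the front wires from depth.

Run:
```python
from h import *
s=ctrl.get_state(); R=rpy(s['tool_rot']); e=s['ee_pos']
it=load('top'); im=dict(np.load('/tmp/side.npz'))
Q=[]
for i in(it,im):
    P=pts(i).reshape(-1,3); P=P[(P[:,2]>160)]; L=R.inv().apply(P-e); L=L[(abs(L[:,1])<140)&(L[:,2]>-420)&(L[:,2]<-20)&(abs(L[:,0])<130)]; Q.append(L)
for k,L in enumerate(Q):
  for a in range(-400,-40,40):
    m=(L[:,2]>=a)&(L[:,2]<a+40)
    if m.sum()>5: print(k,a,m.sum(),'min/max x',np.percentile(L[m,0],[2,98]).round(),'y',np.percentile(L[m,1],[2,98]).round())
# front wire in final frame
T=np.array([564,285.1,32.7]); Rf=rpy([180,40,-83.5])
P=pts(it).reshape(-1,3); W=P[(P[:,2]>230)&(P[:,2]<250)&(P[:,0]>440)&(P[:,0]<740)&(P[:,1]>160)&(P[:,1]<270)]
F=Rf.inv().apply(W-T); print('wire n',len(F)); 
for y in range(-160,170,40):
    m=abs(F[:,1]-y)<20
    if m.sum(): j=np.argmax(F[m,0]); print(y,F[m][j].round(), W[m][j].round())
```

```text
0 -400 1489 min/max x [-127.   -8.] y [-32.  49.]
0 -360 199 min/max x [-122.    5.] y [45. 53.]
0 -320 127 min/max x [-36.  18.] y [34. 51.]
0 -280 151 min/max x [-39.   4.] y [27. 48.]
0 -240 50 min/max x [-28.  10.] y [36. 47.]
1 -400 1928 min/max x [-128.   47.] y [-30.  45.]
1 -360 535 min/max x [-126.   48.] y [-22.  50.]
1 -320 338 min/max x [-21.  50.] y [-32.  47.]
1 -280 220 min/max x [-9. 46.] y [-22.  43.]
1 -240 232 min/max x [-12.  46.] y [-25.  43.]
1 -200 84 min/max x [-12.  45.] y [-18.  43.]
1 -160 117 min/max x [-6. 38.] y [-17.  36.]
1 -120 166 min/max x [-10.  17.] y [-67.  65.]
1 -80 100 min/max x [-6. 17.] y [-57.  55.]
wire n 473
-160 [ -88. -142. -190.] [711. 247. 235.]
-120 [ -90. -139. -191.] [708. 247. 237.]
-80 [ -85.  -68. -200.] [639. 230. 240.]
-40 [ -79.  -23. -198.] [594. 221. 235.]
0 [ -73.   16. -204.] [557. 209. 236.]
40 [ -72.   49. -208.] [524. 202. 238.]
80 [ -67.   86. -209.] [488. 193. 236.]
120 [ -64.  121. -214.] [454. 184. 238.]
```

Clearance is about 23 mm at the wires (tool radius 50, wire 73 off the axis), so it's fine to go in.

>>> servo_tool(moves="0 0 0 0 0 35 45;0 0 0 0 0 75 45;0 0 0 0 0 115 45;0 0 0 0 0 150 45;0 0 0 0 0 165 45")

```text
time_s: 14.6
ee_pos: [565.3, 265.4, 54.2]
tool_rot: [179.4, 40.0, -83.9]
wrist_force: [0.4, -0.1, -0.5]
gripper_width: 45.2
finger_force: 0.0
```

Run:
```python
from h import *
s=ctrl.get_state();print(s['ee_pos'],s['tool_rot'],s['wrist_force'])
to((564,285.1,32.7),rpy([180,40,-83.5]))
im=load('side'); cv2.imwrite('pics/r2.png',cv2.resize(im['frame'][120:220,260:380],None,fx=5,fy=5))
```

```text
[565.28577734 265.41139332  54.19248898] [179.44335     39.97972416 -83.85247105] [ 0.41117803 -0.14563772 -0.49796781]
turn [ 0.3 -0.  -0.3] shift [-1.3 -1.1 29.1] len 29.0
```

View pics/r2.png

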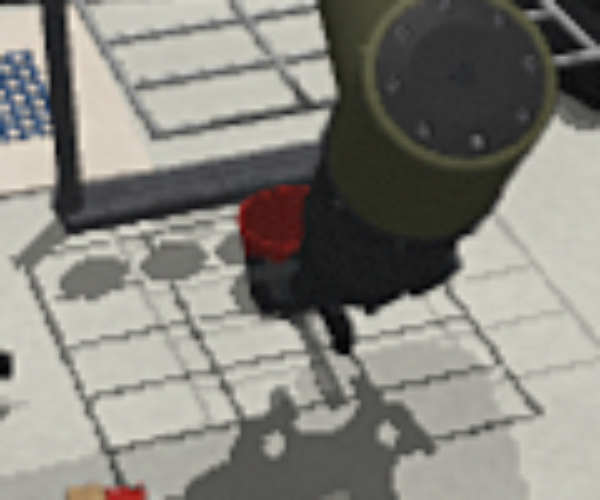

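Handle tip shows between the fingers at crop (345,340). Last 30 mm, then close and retreat along the tool axis.

>>> servo_tool(moves="0 0 0 0 0 12 45;0 0 0 0 0 22 45;0 0 0 0 0 28 45;0 0 0 0 0 30 45;0 0 0 0 0 30 45")

```text
time_s: 15.15
ee_pos: [564.8, 284.2, 35.1]
tool_rot: [179.8, 40.0, -83.6]
wrist_force: [0.2, 0.5, -0.3]
gripper_width: 45.0
finger_force: 0.0
```

>>> servo_tool(moves="0 0 0 0 0 0 0;0 0 0 0 0 0 0;0 0 0 0 0 0 0;0 0 0 0 0 0 0;0 0 0 0 0 0 0")

```text
time_s: 15.65
ee_pos: [564.8, 284.2, 35.4]
tool_rot: [179.9, 40.0, -83.6]
wrist_force: [0.9, -1.6, 2.6]
gripper_width: 11.2
finger_force: 59.9
```

>>> servo_tool(moves="0 0 0 0 0 -6 0;0 0 0 0 0 -18 0;0 0 0 0 0 -34 0;0 0 0 0 0 -46 0;0 0 0 0 0 -50 0")

```text
time_s: 16.15
ee_pos: [569.5, 251.2, 75.4]
tool_rot: [-180.0, 40.0, -83.6]
wrist_force: [0.4, -0.4, -0.4]
gripper_width: 11.1
finger_force: 59.6
```

Run:
```python
from h import *
s=ctrl.get_state();e=s['ee_pos'];print(e,s['tool_rot'],s['wrist_force'])
a=np.radians(-83.6); h=np.array([np.cos(a),np.sin(a),0])
im=load('side'); c=e[:2]-(105+12+.0)*h[:2]; print('pred',c); rim('side','red',c,42,75,105,im)
it=load('top'); rim('top','red',c,42,75,105,it)
R=rpy([180,40,-83.5])
p=to(e+150*h+[0,0,15],R); p=to(e+300*h+[0,0,45],R,p)
# final: centre (617.5,-15.5), yaw -117
a=np.radians(-117);hf=np.array([np.cos(a),np.sin(a),0]); Rf=rpy([180,40,-117])
g=np.array([617.5,-15.5,0])+105*hf-12*hf; p=to((g[0],g[1],35.4+95),Rf,p); print(p[0])
```

```text
[569.4873869  251.21809157  75.4040555 ] [-179.97292479   40.02801829  -83.55808298] [ 0.37191323 -0.38938173 -0.38043417]
pred [556.44552183 367.48893812]
side red 122 [563.1 342. ] 2.0 top z 97.0
top red 148 [554.8 346. ] 1.8 top z 98.0
turn [ 0.   0.1 -0.1] shift [ 105.    -0.4 -109.3] len 152.0
turn [0. 0. 0.] shift [  95.6    0.3 -119.4] len 153.0
turn [21.5  0.  25.7] shift [ 30.3  33.3 -38.5] len 59.0
[575.27888352 -98.36360675 130.4       ]
```

>>> servo_tool(moves="0 0 0 16 0 -16 0;0 0 0 40 0 -42 0;0 0 0 66 0 -69 0;0 0 0 90 0 -94 0;0 0 0 105 0 -109 0")

```text
time_s: 16.75
ee_pos: [585.5, 100.7, 88.8]
tool_rot: [179.8, 40.0, -83.7]
wrist_force: [0.5, 0.4, -0.5]
gripper_width: 11.5
finger_force: 59.6
```

>>> servo_tool(moves="0 0 0 16 0 -20 0;0 0 0 38 0 -48 0;0 0 0 61 0 -76 0;0 0 0 83 0 -104 0;0 0 0 96 0 -119 0")

```text
time_s: 17.25
ee_pos: [602.6, -48.6, 118.4]
tool_rot: [179.8, 40.0, -83.7]
wrist_force: [0.2, 0.5, -1.6]
gripper_width: 11.4
finger_force: 59.6
```

>>> servo_tool(moves="4 0 5 6 7 -8 0;8.5 0 10.5 12 13 -15 0;13 0 15.5 18 20 -23 0;17 0 20.5 24 27 -31 0;20.5 0 24.5 29 32 -37 0")

```text
time_s: 17.75
ee_pos: [575.3, -96.1, 128.0]
tool_rot: [179.7, 40.0, -115.9]
wrist_force: [-0.2, 0.0, -0.4]
gripper_width: 11.2
finger_force: 59.6
```

Run:
```python
from h import *
s=ctrl.get_state();e=s['ee_pos'];print(e,s['tool_rot'],s['wrist_force'],s['q'].round(1))
a=np.radians(-117);hf=np.array([np.cos(a),np.sin(a),0]); Rf=rpy([180,40,-117])
g=np.array([617.3,-15.3,0])+93*hf; to((g[0],g[1],130),Rf)
```

```text
[575.28616151 -96.06369604 127.9804064 ] [ 179.71178923   39.9533191  -115.91473017] [-0.15126094  0.00392376 -0.42353371] [-16.3   0.2  -3.4 -39.9 -81.4  -5.1]
turn [ 1.  -0.   0.8] shift [ 0.2 -0.7 -2.8] len 3.0
```

>>> servo_tool(moves="0.7 0 0.8 0 0 0 0;0.7 0 0.8 0 0 0 0;0.7 0 0.8 0 0 0 0")

```text
time_s: 18.05
ee_pos: [576.0, -94.9, 127.9]
tool_rot: [179.7, 39.9, -116.6]
wrist_force: [-0.5, -0.6, -0.8]
gripper_width: 11.1
finger_force: 59.5
```

Run:
```python
from h import *
s=ctrl.get_state();e=s['ee_pos'];print(e,s['tool_rot'])
a=np.radians(s['tool_rot'][2]);hf=np.array([np.cos(a),np.sin(a),0]); c=e[:2]-93*hf[:2]; print('pred',c)
im=load('side');it=load('top')
for n,i in(('side',im),('top',it)):
  for k,R,z0,z1 in(('red',42,135,160),('yellow',51,58,75),('blue',60,44,58)):
    try: rim(n,k,c,R,z0,z1,i)
    except Exception as x: print(n,k,'-')
cv2.imwrite('pics/r3.png',np.hstack([cv2.resize(it['frame'][120:220,280:400],None,fx=3,fy=3),cv2.resize(im['frame'][170:270,310:430],None,fx=3,fy=3)]))
R=rpy(s['tool_rot']); print('world +x',R.inv().apply([1,0,0]).round(2),'+y',R.inv().apply([0,1,0]).round(2),'down',R.inv().apply([0,0,-1]).round(3))
```

```text
[575.98276341 -94.93198855 127.87831459] [ 179.74076698   39.94640885 -116.56447393]
pred [617.57278975 -11.74984077]
side red 179 [618.7 -13. ] 1.4 top z 148.9
side yellow 101 [618.6 -18.2] 1.2 top z 70.3
side blue 73 [618.7 -18.6] 1.1 top z 56.3
top red 127 [614.4  -7.5] 1.5 top z 151.1
top yellow 68 [615.5 -13.6] 1.0 top z 71.6
top blue 60 [615.4 -14.9] 1.3 top z 57.8
world +x [-0.34 -0.9   0.28] +y [-0.69  0.44  0.58] down [ 0.642 -0.003  0.767]
```

View pics/r3.png

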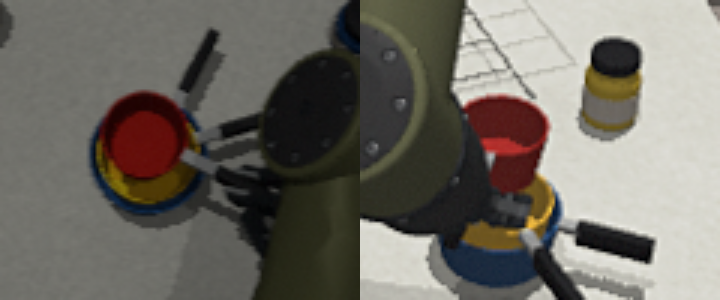

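The crop shows the red pan over the nest, about 5 mm too far to +y in both views; correcting while lowering.

>>> servo_tool(moves="0 0 0 7 -2 4 0;0 0 0 16 -2 14 0;0 0 0 27 -2 27 0;0 0 0 37 -2 38.5 0;0 0 0 43 -2.2 45 0")

```text
time_s: 18.65
ee_pos: [574.7, -99.7, 63.0]
tool_rot: [179.5, 39.9, -116.8]
wrist_force: [0.0, -0.3, -2.8]
gripper_width: 10.9
finger_force: 59.5
```

>>> servo_tool(moves="0 0 0 0 0 0 0;0 0 0 0 0 0 0")

```text
time_s: 18.85
ee_pos: [575.9, -100.3, 66.1]
tool_rot: [179.8, 39.9, -116.7]
wrist_force: [-0.3, -0.1, -0.9]
gripper_width: 11.0
finger_force: 59.5
```

Run:
```python
from h import *
s=ctrl.get_state();e=s['ee_pos'];print(e,s['tool_rot'],s['wrist_force'])
a=np.radians(s['tool_rot'][2]);hf=np.array([np.cos(a),np.sin(a),0]); c=e[:2]-93*hf[:2]; print('pred',c)
im=load('side');it=load('top')
for n,i in(('side',im),('top',it)):
  for k,R,z0,z1 in(('red',42,74,95),('yellow',51,58,75)):
    try: rim(n,k,c,R,z0,z1,i)
    except Exception as x: print(n,k,'-')
```

```text
[ 575.89345758 -100.25382028   66.13468816] [ 179.78642442   39.92178091 -116.65660526] [-0.34770065 -0.06924208 -0.93935857]
pred [617.61718657 -17.13865656]
side red 179 [619.4 -18.7] 1.5 top z 87.8
side yellow 71 [661.6 -90.5] 10.9 top z 69.4
top red 121 [614.6 -12.7] 1.4 top z 90.5
top yellow 118 [614.7 -13.8] 1.2 top z 72.7
```

Coaxial now. Lowering the last 7 mm straight down.

>>> servo_tool(moves="0 0 0 1.3 0 1.5 0;0 0 0 2.6 0 3 0;0 0 0 3.5 0 4.2 0;0 0 0 4.1 0 4.9 0;0 0 0 4.1 0 4.9 0")

```text
time_s: 19.45
ee_pos: [575.8, -100.1, 59.8]
tool_rot: [179.8, 39.9, -116.7]
wrist_force: [0.2, 1.0, -0.8]
gripper_width: 11.3
finger_force: 59.7
```

>>> servo_tool(moves="0 0 0 0.5 0 0.6 0;0 0 0 0.9 0 1.1 0;0 0 0 0.9 0 1.1 0")

```text
time_s: 19.75
ee_pos: [576.0, -100.3, 59.3]
tool_rot: [179.9, 39.9, -116.6]
wrist_force: [-2.9, -1.4, 4.9]
gripper_width: 10.9
finger_force: 60.5
```

Contact felt (about 6 N). Releasing and backing off along the tool axis.

>>> servo_tool(moves="0 0 0 0 0 0 40;0 0 0 0 0 0 40;0 0 0 0 0 0 40;0 0 0 0 0 0 40;0 0 0 0 0 -15 40")

```text
time_s: 20.25
ee_pos: [570.6, -107.7, 68.3]
tool_rot: [179.5, 40.0, -116.8]
wrist_force: [-0.6, -0.6, -0.6]
gripper_width: 40.2
finger_force: 0.0
```

>>> servo_tool(moves="0 0 0 0 0 -40 40;0 0 0 0 0 -80 40;0 0 0 0 0 -120 40;0 0 0 0 0 -140 40;0 0 0 0 0 -140 40")

```text
time_s: 20.75
ee_pos: [531.8, -192.3, 181.2]
tool_rot: [-179.8, 39.8, -116.5]
wrist_force: [0.7, 0.3, 0.1]
gripper_width: 39.9
finger_force: 0.0
```

Run:
```python
from h import *
s=ctrl.get_state();e=s['ee_pos'];print(e,s['wrist_force'])
im=load('side');it=load('top'); c=(617,-17)
for n,i in(('side',im),('top',it)):
  for k,R,z0,z1 in(('red',42,70,90),('yellow',51,58,75),('blue',60,44,58)):
    try: rim(n,k,c,R,z0,z1,i)
    except Exception as x: print(n,k,'-')
P=pts(im);H,S,V=cv2.split(cv2.cvtColor(im['frame'],cv2.COLOR_BGR2HSV))
W=P[(np.hypot(P[...,0]-601,P[...,1]+300)<50)&(H>45)&(H<85)&(S>90)]; print('pot',len(W),W.min(0).round(),W.max(0).round())
cv2.imwrite('pics/end.png',np.hstack([cv2.resize(it['frame'][110:220,280:440],None,fx=2.5,fy=2.5),cv2.resize(im['frame'][200:310,310:470],None,fx=2.5,fy=2.5)]))
```

```text
[ 531.76493195 -192.28383209  181.18186453] [0.69172343 0.32344523 0.11760804]
side red 168 [619.7 -18.1] 1.3 top z 81.2
side yellow 110 [619.3 -18.4] 1.1 top z 69.7
side blue 42 [618.5 -18.9] 1.1 top z 57.2
top red 109 [614.4 -12.8] 1.3 top z 82.5
top yellow 132 [614.3 -13.8] 1.3 top z 72.5
top blue 93 [614.3 -14.6] 1.5 top z 57.3
pot 190 [ 583. -322.    4.] [ 616. -300.   52.]
```

View pics/end.png

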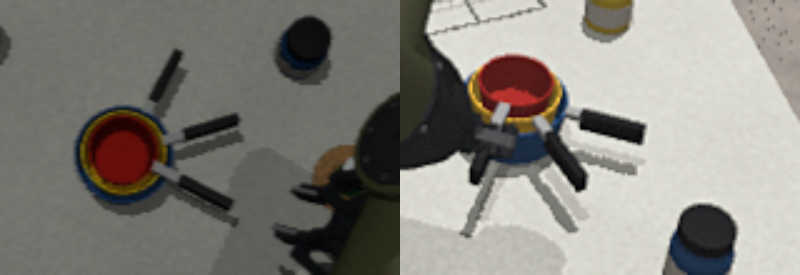

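The picture shows all three pans concentric with the handles fanned clockwise, the rims stepping up by about 12 mm, and the gripper clear of everything.

```bash
python3 -c "
from rig import ctrl
print(ctrl.close_job())"
```

```text
the job is handed in; nothing more can be done
None
```

The job is handed in at about 21 s of the 56 s allowed, though no verdict came back: the green pot stands on the cork mat, and the yellow and red pans sit nested in the blue pan with handles fanned about 45° clockwise each, axes within about 2 mm in both camera views.

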